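# Hold the sample slide out at its index

### The job

Unlock the sample slide by turning the black wing knob on top of the white housing a quarter turn clockwise, so that its wing lies along the slide. Then pull the slide out by its black bar handle against its spring until the pointer on the slide stands opposite the blade of the index on the rail beside it, and finish while still holding it there. Leave the index where it is set, and do not disturb the beaker, the flask and the brown bottle standing near by.

Things in the scene. Friction and masses are not known exactly. Their poses are not given: they have to be found in the camera images.
- unit: sample-slide unit, fixed to the worktop: grey base plate 285 x 155 x 10 mm with a white housing (105 mm deep, 155 mm wide, top 70 mm above the worktop) at its far end. Origin on the worktop under the middle of the housing's front face; x points from the front face into the housing, y to the left seen from the handle, z up. The slide comes out of the housing along -x, over the base plate, which reaches to x = -180 mm
- knob (a joint): lock knob on the housing's top, 0 to 1.571 rad, turns about the vertical and stays where it is left (friction 0.05 Nm); grows clockwise seen from above. At 0 its wing lies across the slide (along the unit's y): locked. At 1.571 the wing lies along the slide (the unit's x) against its stop: free. The slide is free from about 1.25 on
- knob_grip (a point): middle of the knob's wing, on the knob's axis, 90 mm above the worktop. The wing is 12 mm thick, 38 mm long and rises from 78 to 102 mm above the worktop, over a round skirt of 38 mm diameter that rises from the housing's top to 80 mm
- slide: aluminium slide, 185 x 46 x 20 mm, top 32 mm above the worktop, that runs along the unit's x. Its axes are the unit's, and its origin coincides with the unit's when it is home; pulled out it moves along the unit's -x by up to 85 mm. A spring pulls it home: about 3.6 N at home, and 0.6 N more for each 10 mm. Locked, it gives only about 1 mm
- handle (a point): middle of the slide's black bar handle, 78 mm above the worktop: a level bar 12 mm thick (unit's x), 46 mm long (unit's y) and 22 mm high, on two 8 mm posts 27 mm apart; free underneath for 35 mm. With the slide home it stands 80 mm in front of the housing
- pointer_tip (a point): tip of the pointer, a steel blade 3 mm thick (unit's x) and 8 mm high in the middle of a black block 16 mm long on the slide's left edge that points to the left (unit's +y), 36 mm above the worktop and 12 mm in front of the housing with the slide home; rigid with the slide
- index_tip (a point): tip of the index, a like steel blade 3 mm thick in the middle of a black rider 16 mm long (unit's x) and 20 mm wide, top 40 mm above the worktop, that sits on the rail to the left of the slide; it points right, towards the slide, 36 mm above the worktop. Axes are the unit's. The pointer passes it with a 3 mm gap. The slide must come out by 32 to 70 mm to reach it. The rider sits tight but can be shoved along the rail, which must not happen
- beaker: loose small glass beaker, 59 mm wide, 70 mm high; origin under its middle; stands to the left of the unit, bystander
- brown_bottle: loose brown glass bottle, 62 mm diameter, 125 mm high; origin under its middle; stands to the left of the unit, bystander
- flask: loose conical flask, 64 mm diameter, 105 mm high; origin under its middle; stands to the right, in front of the tall, fixed burette stand, bystander. One glass tube of that stand hangs at world x = 0.44, y = -0.23 from about 0.26 m above the worktop upwards: keep the arm clear of it, passing close to the robot's base

How it is judged:
On the way:
1. the lock knob is turned to free while the slide is still home (value of joint knob above 1.2 rad and x of slide in the frame of unit above -0.006 m), for 0.2 s.
At the end, for the whole second after the job is handed in: The knob is at free (over 1.15 rad), and the fingers hold the slide (more than 2 N) at rest with its pointer within 4 mm of the index along the slide (x of pointer_tip in the frame of index_tip between -0.004 and 0.004 m and linear speed of slide below 0.01 m/s and contact force between slide and the fingers above 2 N and value of joint knob above 1.15 rad); the arm keeps its last pose, push and grip.
It fails at once if the index is shifted by more than 4 mm (distance of index_tip from where it was at the start of the episode above 0.004 m).
It fails at once if a bystander is shifted by more than 30 mm or tipped (distance of any of beaker, brown_bottle, flask from where it was at the start of the episode above 0.03 m or angle between any of beaker, brown_bottle, flask's own z axis and vertical above 0.5 rad).
It also fails if it takes over 54 s, if anything falls off the work surface, if the arm or the gripper's body presses on something with over 40 N, if the wrist force passes 120 N, or if a joint passes its speed limit or range.

### The arm

A 7-joint arm with a two-finger parallel gripper is mounted at the origin on a cart in front of the work surface, level with it; the furniture and walls round the work are solid. World frame = base frame: x ahead of the robot, y to its left, z up, the work surface at z = 0. Lengths are in m, angles in rad, forces in N, time in s.
With the tool pointing down it reaches from about 0.425 to 0.95 m from the base axis. Payload 4.7 kg.
Tool frame: the origin (TCP) lies at the very end of the fingers, on their centre line; the grasp point (between the pads) lies ctrl.grip_point_offset behind it (ctrl.grip_point_offset is the distance from the TCP to the grasp point, in m); z points along the fingers, y is the direction in which the jaws open and shut (so a half turn about z gives the same grasp; the last joint's range is limited). The gripper opens to 85 mm and grips with 20 to 120 N. Pads are 22 mm wide; open, the fingers measure 114 mm over their backs; the gripper's body (76 mm by 85 mm) begins 54 mm behind the grasp point. The pads swing forward as they close: fully open they stand 13 mm farther back than shut.
Start: joints at [-1.197, 0.469, -0.049, 1.532, 0.024, 1.141, -0.082], TCP at [0.265, 0.621, 0.231] pointing down, gripper open.
Joint ranges: [-2.59, 2.59], [-0.33, 1.99], [-1.39, 1.29], [0.1, 2.45], [-1.04, 4.18], [0.21, 1.99], [-2.66, 2.66]. Speed limits (rad/s): [2.57, 2.57, 3.14, 3.14, 3.14, 3.14, 3.14].

### API

Orientations are given as a 3x3 rotation matrix whose columns are the frame's x, y, z axes.
In Python, from workcell import ctrl gives the robot as it stands.
- The arm moves only by the tool arm_command, never from a script. Its argument "targets" is a list of rows, each an object of numbers: "x", "y", "z": the shift along the tool's x, y, z in cm; "ax", "ay", "az": the turn, a rotation vector about the tool's x, y, z in rad. A call has 1 to 5 rows; each row is the pose to reach, as a shift and turn from the pose commanded when the call began, along the tool's axes at that moment; what a row does not reach only later rows make up. A row lasts 1/12 s, in which the tool goes at most 41.7 mm and 7.16 degrees, less where a joint would pass 70% of its speed; a pose out of reach is approached as far as the arm can. A call with a gripper value outside its range is refused whole. "grip" is the opening, from 0 (shut) to 1 (fully open), set as the call begins (left out, the last holds). The fingers move at their own pace and stop on an object; "newtons" is the grip in N (left out, the last holds). Time passes only in rows, so rows that repeat a pose let the fingers close. It gives the time, the measured TCP pose, the force and the opening at its end, in the units of the state.
- ctrl.get_obs(): the state, without advancing time (a new reading comes with each control period).
- ctrl.camera(name): name is "scene" or "top" or "wrist"; returns a dict with "image" (400x640x3 uint8, red, green, blue), "fx", "fy", "cx", "cy" (pixels), "origin" and "attitude" of the camera in the world; the wrist camera has in their place "hand_eye" (4x4, takes a point from camera to tool coordinates, whose origin is the TCP and whose axes are the flange's). Camera axes: x right, y up, looking along -z (the intrinsics and any distortion apply to the point x, -y, -z); pixel columns grow to the right and rows downward; lengths in m; the calibration is good to about 2 mm. The wrist camera is an equidistant fisheye: a pixel r from the principal point sees the ray r / f radians off the axis. A picture is of the moment at which its call begins: read the wrist's pose just before it. There is no depth.
- ctrl.hand_in(): hands the job in, once; it reports no verdict.
The state is a dict: "time": time; "qpos": joint angles; "qd": joint speeds; "effort": joint torques, N m; "ee_pos": TCP position; "eef_rot": TCP orientation; "contact_force": force on the tool from outside, world axes, zero at the start; "torque": the same for the moment, N m; "finger_gap": opening from 0.0 (shut) to 1.0 (fully open).
Only numpy, scipy, OpenCV 4.12 (cv2) and the standard library are available. Lean on these libraries where they do the work, as an engineer would, in place of code of your own. Each camera call takes 0.05 s, during which the arm holds its last target.

## Working session

There is one attempt and no reset: what is moved stays moved. The work goes in short steps, Python scripts to look and compute and a tool call to move; the robot and the scene stay as the last step left them, time stands still between calls to the robot, and variables do not carry over. Pictures are saved under pics/ and viewed, and the job is handed in when it is done.

Besides the shell and the picture viewer there is one more tool, called as a command line: name --argument value ..., lists and objects as JSON in quotes. arm_command: Moves the arm, as the interface text tells. Its arguments: {"type":"object","properties":{"targets":{"type":"array","items":{"type":"object","properties":{"x":{"type":"number"},"y":{"type":"number"},"z":{"type":"number"},"ax":{"type":"number"},"ay":{"type":"number"},"az":{"type":"number"}}}},"grip":{"type":"number"},"newtons":{"type":"number"}},"required":["targets"]}

```bash
mkdir -p pics; ls
cat > h.py <<'E'
import numpy as np, cv2
from workcell import ctrl
def snap(name,fn):
    o=ctrl.get_obs(); c=ctrl.camera(name)
    cv2.imwrite('pics/'+fn,c['image'][:,:,::-1]); return o,c
E
python3 - <<'E'
from h import *
o=ctrl.get_obs(); print({k:np.round(v,4).tolist() for k,v in o.items()}, ctrl.grip_point_offset)
for n in ("scene","top","wrist"):
    o,c=snap(n,n+'0.png'); print(n,{k:np.round(v,4).tolist() for k,v in c.items() if k!='image'})
E
```

```text
pics
{'time': 0.0, 'qpos': [-1.1969, 0.4695, -0.0486, 1.5337, 0.0241, 1.141, -0.0823], 'qd': [-0.0002, -0.0023, 0.0, 0.0015, -0.0008, 0.0001, -0.0001], 'effort': [0.0001, -51.0317, -0.0463, -23.7705, 0.0108, 0.0076, -0.0], 'ee_pos': [0.2644, 0.6204, 0.2302], 'eef_rot': [[-0.92, 0.392, -0.0007], [0.392, 0.92, -0.0019], [-0.0001, -0.002, -1.0]], 'contact_force': [-0.3468, -0.2315, -0.265], 'torque': [-0.0318, -0.0047, -0.0333], 'finger_gap': 0.999} 0.0187
scene {'fx': 451.3936, 'fy': 451.3936, 'cx': 316.5302, 'cy': 208.9014, 'origin': [-0.3474, -0.2885, 1.0516], 'attitude': [[0.4471, 0.6356, -0.6293], [-0.8945, 0.3208, -0.3115], [0.0039, 0.7022, 0.712]]}
top {'fx': 476.4449, 'fy': 476.4449, 'cx': 322.8985, 'cy': 204.4186, 'origin': [0.3004, 0.1184, 1.5792], 'attitude': [[0.0229, 0.9884, -0.1498], [-0.9997, 0.0232, 0.0], [0.0035, 0.1498, 0.9887]]}
wrist {'fx': 309.7069, 'fy': 309.7069, 'cx': 323.0555, 'cy': 194.5818, 'hand_eye': [[-0.0002, 0.9599, 0.2803, 0.0718], [1.0, 0.0002, 0.0001, 0.0012], [0.0, 0.2803, -0.9599, -0.1414], [0.0, 0.0, 0.0, 1.0]]}
```

View pics/scene0.png

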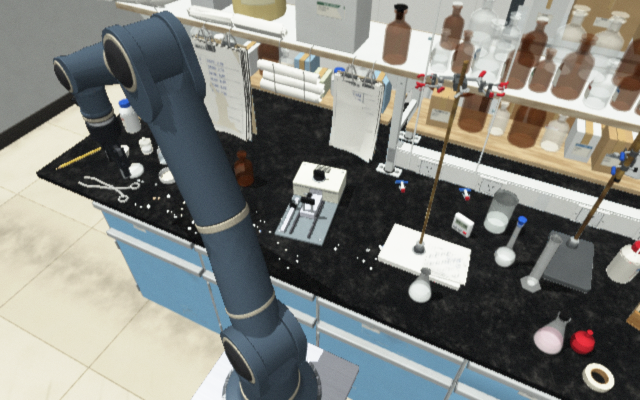

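View pics/top0.png

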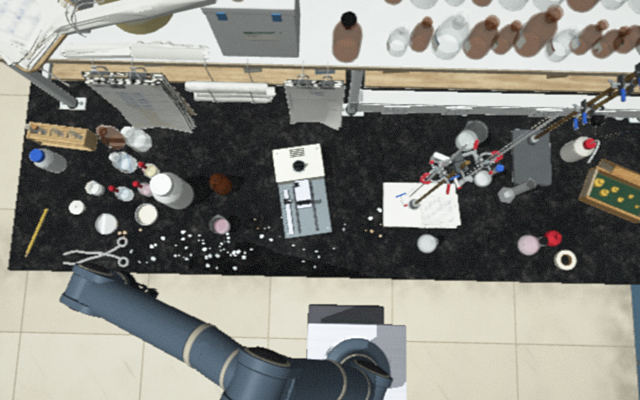

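View pics/wrist0.png

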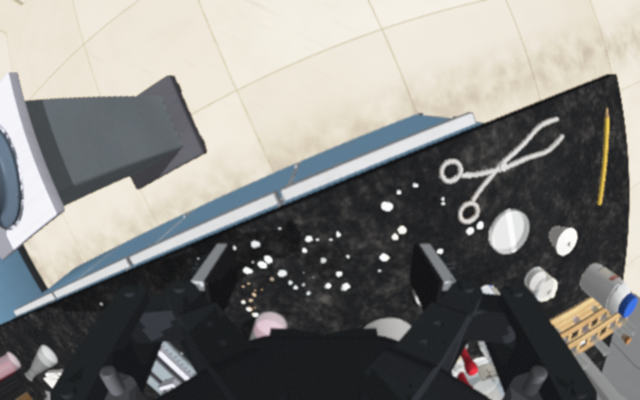

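The unit is at about (302,190) in top, with the white housing at (300,160) and the plate front at (305,237); in scene it is at about (312,205). I'll zoom in on both.

Run:
```python
import cv2
t=cv2.imread('pics/top0.png')[140:245,195:345]; cv2.imwrite('pics/topz.png',cv2.resize(t,None,fx=5,fy=5,interpolation=cv2.INTER_CUBIC))
t=cv2.imread('pics/scene0.png')[145:255,225:365]; cv2.imwrite('pics/scz.png',cv2.resize(t,None,fx=5,fy=5,interpolation=cv2.INTER_CUBIC))
```

```text
(no output)
```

View pics/topz.png

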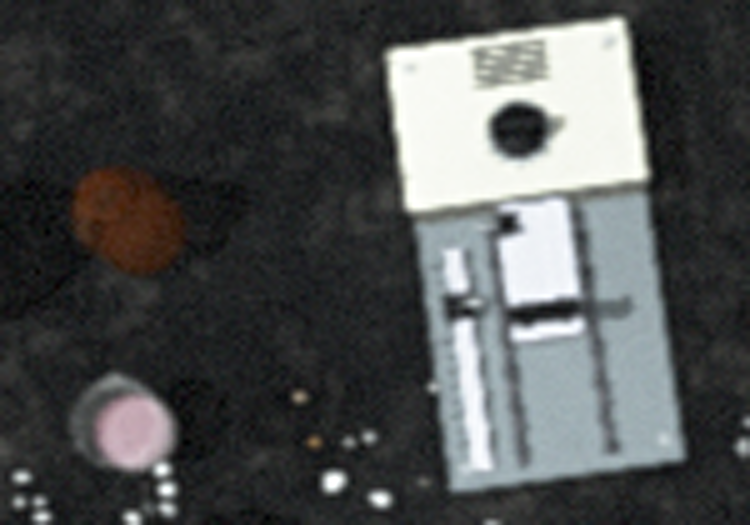

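View pics/scz.png

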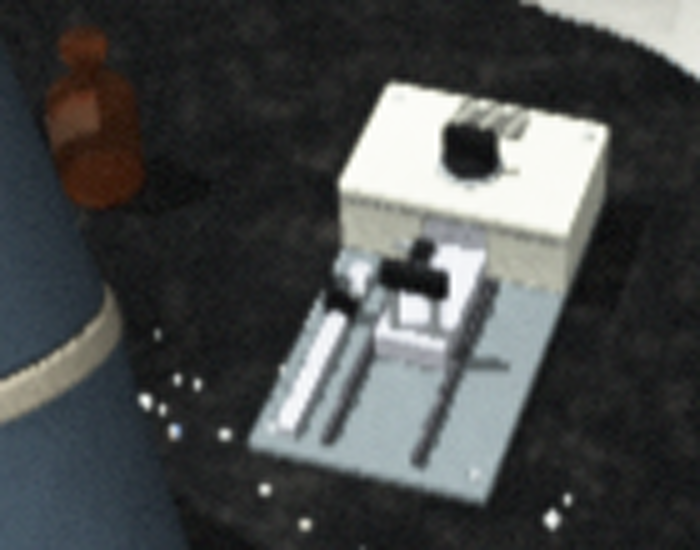

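```bash
cat >> h.py <<'E'
def ray(c,u,v,o=None):
    x=(u-c['cx'])/c['fx']; y=(v-c['cy'])/c['fy']
    if 'hand_eye' in c:
        r=np.hypot(x,y); s=np.sin(r)/r if r>1e-9 else 1
        d=np.array([x*s,-y*s,-np.cos(r)])
        H=np.array(c['hand_eye']); R=np.array(o['eef_rot']); p=np.array(o['ee_pos'])
        return p+R@H[:3,3], R@H[:3,:3]@d
    d=np.array([x,-y,-1.]); d=np.array(c['attitude'])@d
    return np.array(c['origin']), d/np.linalg.norm(d)
def onz(r,z): return r[0]+r[1]*(z-r[0][2])/r[1][2]
def tri(rs):
    A=0;b=0
    for p,d in rs:
        M=np.eye(3)-np.outer(d,d)/(d@d); A=A+M; b=b+M@p
    X=np.linalg.solve(A,b)
    return X,[np.linalg.norm((np.eye(3)-np.outer(d,d)/(d@d))@(X-p)) for p,d in rs]
def proj(c,P,o=None):
    P=np.asarray(P,float)
    if 'hand_eye' in c:
        H=np.array(c['hand_eye']); R=np.array(o['eef_rot']); p=np.array(o['ee_pos'])
        q=H[:3,:3].T@(R.T@(P-p)-H[:3,3])
        x,y,z=q[0],-q[1],-q[2]; s=np.hypot(x,y); th=np.arctan2(s,z)
        return c['cx']+c['fx']*th*x/s, c['cy']+c['fy']*th*y/s
    q=np.array(c['attitude']).T@(P-np.array(c['origin']))
    return c['cx']+c['fx']*q[0]/-q[2], c['cy']-c['fy']*q[1]/-q[2]
E
python3 - <<'E'
from h import *
t=ctrl.camera('top'); s=ctrl.camera('scene')
T=lambda U,V: ray(t,(U+.5)/5-.5+195,(V+.5)/5-.5+140)
S=lambda U,V: ray(s,(U+.5)/5-.5+225,(V+.5)/5-.5+145)
for n,a,b in [('FL',(388,47),(395,82)),('FR',(627,18),(610,127)),('NL',(407,213),(341,185)),('NR',(648,183),(568,238))]:
    print(n,onz(T(*a),.07).round(4),onz(S(*b),.07).round(4),*[np.round(q,4) for q in tri([T(*a),S(*b)])])
for n,a,b in [('bL',(452,491),(250,443)),('bR',(685,459),(487,503))]:
    print(n,onz(T(*a),.01).round(4),onz(S(*b),.01).round(4),*[np.round(q,4) for q in tri([T(*a),S(*b)])])
for n,a,b,z in [('knobtop',(517,130),(472,130),.102),('handletop',(545,310),(415,268),.089)]:
    print(n,onz(T(*a),z).round(4),onz(S(*b),z).round(4),*[np.round(q,4) for q in tri([T(*a),S(*b)])])
print('index',onz(T(475,303),.036), 'ptr', onz(T(497,225),.036))
E
```

```text
FL [0.7079 0.2877 0.07  ] [0.7055 0.2828 0.07  ] [0.71   0.287  0.0651] [0.0015 0.0015]
FR [0.7311 0.1324 0.07  ] [0.7286 0.1328 0.07  ] [0.7313 0.1331 0.0679] [0.0007 0.0007]
NL [0.598  0.2712 0.07  ] [0.5968 0.2653 0.07  ] [0.6    0.2698 0.0655] [0.0022 0.0022]
NR [0.6214 0.1162 0.07  ] [0.6177 0.1128 0.07  ] [0.6229 0.1157 0.0643] [0.0006 0.0006]
bL [0.424  0.2406 0.01  ] [0.4212 0.2353 0.01  ] [0.4253 0.2399 0.0034] [0.0015 0.0015]
bR [0.4487 0.0875 0.01  ] [0.4437 0.084  0.01  ] [0.4496 0.0871 0.002 ] [0.0003 0.0003]
knobtop [0.6469 0.2002 0.102 ] [0.6506 0.1973 0.102 ] [0.6476 0.1982 0.1037] [0.0021 0.0021]
handletop [0.5338 0.1796 0.089 ] [0.5323 0.1776 0.089 ] [0.5344 0.1793 0.0864] [0.0005 0.0005]
index [0.54562415 0.2278202  0.036     ] ptr [0.59801425 0.2150632  0.036     ]
```

```bash
cat >> h.py <<'E'
from scipy.spatial.transform import Rotation as Ro
def go(P,yaw):
    """shift (cm, tool axes) and rotvec (tool axes) to reach TCP P, tool y at yaw, pointing down"""
    o=ctrl.get_obs(); R=np.array(o['eef_rot']); p=np.array(o['ee_pos'])
    y=np.array([np.cos(yaw),np.sin(yaw),0]); z=np.array([0,0,-1.]); x=np.cross(y,z)
    G=np.c_[x,y,z]
    print('t',round(o['time'],2),'cm',np.round(R.T@(np.array(P)-p)*100,2),'rot',Ro.from_matrix(R.T@G).as_rotvec().round(4),'F',np.round(o['contact_force'],2),'gap',round(o['finger_gap'],3))
def where():
    o=ctrl.get_obs();R=np.array(o['eef_rot']);print('t',round(o['time'],2),'p',np.round(o['ee_pos'],4),'yaw',round(float(np.arctan2(R[1,1],R[0,1])),4),'z',R[:,2].round(4),'F',np.round(o['contact_force'],2),'gap',round(o['finger_gap'],3),'q',np.round(o['qpos'],2))
E
python3 - <<'E'
from h import *
go([.55,.15,.26],.155)
E
```

```text
t 0.25 cm [-44.72 -32.12  -2.89] rot [-8.000e-04  4.000e-04  1.013e+00] F [-0.37 -0.6   0.09] gap 1.001
```

arm_command --targets '[{"x": -3,"y": -2.2,"z": -1,"az": 0.1},{"x": -6,"y": -4.4,"z": -2,"az": 0.2},{"x": -9,"y": -6.6,"z": -3,"az": 0.3},{"x": -12,"y": -8.8,"z": -3,"az": 0.4},{"x": -15,"y": -11,"z": -3,"az": 0.5}]'

```text
validation failed for argument at $.ta...
```

Run:
```python
from h import *
where();go([.55,.15,.26],.155)
```

```text
t 0.25 p [0.2645 0.6208 0.2308] yaw 1.168 z [-3.e-04 -8.e-04 -1.e+00] F [-0.37 -0.6   0.09] gap 1.001 q [-1.2   0.47 -0.05  1.53  0.02  1.14 -0.08]
t 0.25 cm [-44.72 -32.12  -2.89] rot [-8.000e-04  4.000e-04  1.013e+00] F [-0.37 -0.6   0.09] gap 1.001
```

arm_command --targets '[{"x": -3.0,"y": -2.2,"z": -1.0,"ax": 0,"ay": 0,"az": 0.1},{"x": -6.0,"y": -4.4,"z": -2.0,"ax": 0,"ay": 0,"az": 0.2}]'

```text
time: 0.42
ee_pos: [0.3004, 0.5574, 0.25]
eef_rot: [[-0.824, 0.566, -0.002], [0.566, 0.824, -0.001], [0.001, -0.002, -1.0]]
contact_force: [1.5, 0.1, 0.8]
finger_gap: 0.999
```

Run:
```python
from h import *
go([.55,.15,.26],.155)
```

```text
t 0.42 cm [-43.65 -19.44  -0.99] rot [-0.0027  0.      0.8136] F [1.52 0.09 0.85] gap 0.999
```

arm_command --targets '[{"x": -3.8,"y": -1.7,"z": -1.0,"ax": 0,"ay": 0,"az": 0.1},{"x": -7.6,"y": -3.4,"z": -1.0,"ax": 0,"ay": 0,"az": 0.2},{"x": -11.4,"y": -5.1,"z": -1.0,"ax": 0,"ay": 0,"az": 0.3},{"x": -15.2,"y": -6.8,"z": -1.0,"ax": 0,"ay": 0,"az": 0.4},{"x": -19,"y": -8.5,"z": -1.0,"ax": 0,"ay": 0,"az": 0.5}]'

```text
time: 0.83
ee_pos: [0.411, 0.3782, 0.2615]
eef_rot: [[-0.447, 0.895, 0.0], [0.895, 0.447, 0.0], [0.0, 0.0, -1.0]]
contact_force: [0.7, 0.5, -0.1]
finger_gap: 1.0
```

Run:
```python
from h import *
where();go([.55,.15,.26],.155)
```

```text
t 0.83 p [0.411  0.3782 0.2615] yaw 0.4632 z [ 2.e-04  5.e-04 -1.e+00] F [ 0.73  0.5  -0.14] gap 1.0 q [-0.96  0.25  0.17  1.79 -0.05  1.11 -0.31]
t 0.83 cm [-26.62   2.24   0.14] rot [ 3.000e-04 -4.000e-04  3.082e-01] F [ 0.73  0.5  -0.14] gap 1.0
```

arm_command --targets '[{"x": -4,"y": 0.3,"z": 0,"ax": 0,"ay": 0,"az": 0.08},{"x": -8,"y": 0.6,"z": 0,"ax": 0,"ay": 0,"az": 0.16},{"x": -12,"y": 1,"z": 0,"ax": 0,"ay": 0,"az": 0.23},{"x": -16,"y": 1.3,"z": 0,"ax": 0,"ay": 0,"az": 0.3},{"x": -20,"y": 1.7,"z": 0,"ax": 0,"ay": 0,"az": 0.308}]'

```text
time: 1.25
ee_pos: [0.5162, 0.2075, 0.2615]
eef_rot: [[-0.157, 0.988, 0.0], [0.988, 0.157, 0.0], [0.0, 0.0, -1.0]]
contact_force: [-0.1, 0.0, -1.0]
finger_gap: 0.998
```

arm_command --targets '[{"x": -3,"y": -0.5,"z": 0,"ax": 0,"ay": 0,"az": 0},{"x": -6,"y": -1,"z": 0,"ax": 0,"ay": 0,"az": 0},{"x": -6,"y": -1,"z": 0,"ax": 0,"ay": 0,"az": 0},{"x": -6,"y": -1,"z": 0,"ax": 0,"ay": 0,"az": 0}]'

```text
time: 1.58
ee_pos: [0.5156, 0.1463, 0.2615]
eef_rot: [[-0.155, 0.988, 0.0], [0.988, 0.155, 0.0], [0.0, 0.0, -1.0]]
contact_force: [-0.7, 0.4, 0.1]
finger_gap: 0.998
```

Run:
```python
from h import *
where()
o,c=snap('wrist','w1.png')
import pickle;pickle.dump((o,c),open('w1.pkl','wb'))
i=cv2.imread('pics/w1.png');cv2.imwrite('pics/w1z.png',cv2.resize(i,(800,500),interpolation=cv2.INTER_CUBIC))
```

```text
t 1.58 p [0.5156 0.1463 0.2615] yaw 0.1556 z [ 2.e-04  2.e-04 -1.e+00] F [-0.68  0.44  0.15] gap 0.998 q [-0.65  0.22  0.35  1.84 -0.08  1.1  -0.11]
```

View pics/w1z.png

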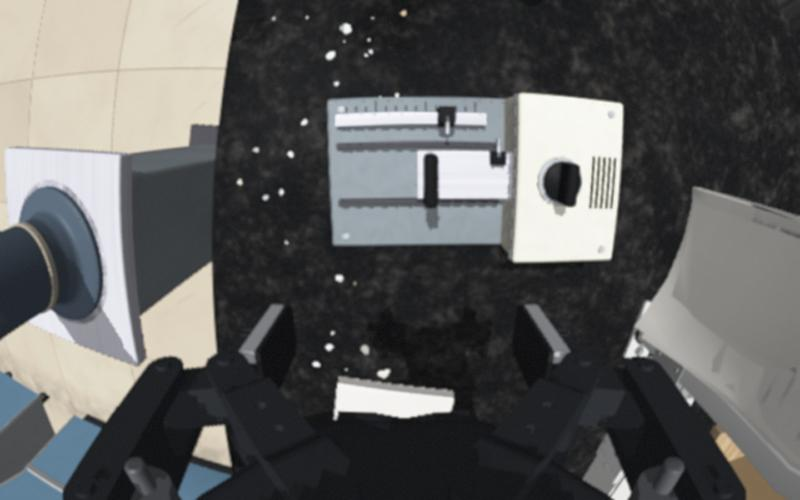

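arm_command --targets '[{"x": -0.8,"y": 2.5,"z": 2,"ax": 0,"ay": 0,"az": 0},{"x": -1.6,"y": 5,"z": 5,"ax": 0,"ay": 0,"az": 0},{"x": -2.4,"y": 6,"z": 7,"ax": 0,"ay": 0,"az": 0},{"x": -2.4,"y": 6,"z": 7,"ax": 0,"ay": 0,"az": 0},{"x": -2.4,"y": 6,"z": 7,"ax": 0,"ay": 0,"az": 0}]'

```text
time: 2.05
ee_pos: [0.5777, 0.1355, 0.1899]
eef_rot: [[-0.161, 0.987, -0.003], [0.987, 0.161, -0.001], [-0.0, -0.003, -1.0]]
contact_force: [0.3, 0.4, 1.2]
finger_gap: 1.001
```

Run:
```python
from h import *
where()
o,c=snap('wrist','w2.png')
import pickle;pickle.dump((o,c),open('w2.pkl','wb'))
i=cv2.imread('pics/w2.png');cv2.imwrite('pics/w2z.png',cv2.resize(i[:240,150:550],(800,480),interpolation=cv2.INTER_CUBIC))
i=cv2.imread('pics/w1.png');cv2.imwrite('pics/w1z.png',cv2.resize(i[60:220,250:510],None,fx=3,fy=3,interpolation=cv2.INTER_CUBIC))
```

```text
t 2.05 p [0.5777 0.1355 0.1899] yaw 0.1614 z [-3.3e-03 -8.0e-04 -1.0e+00] F [0.27 0.43 1.23] gap 1.001 q [-0.57  0.39  0.35  1.79 -0.16  0.99  0.01]
```

View pics/w1z.png

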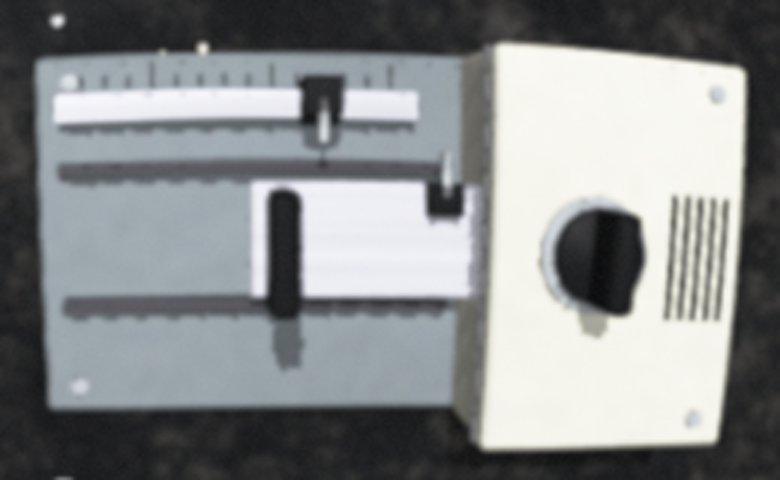

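View pics/w2z.png

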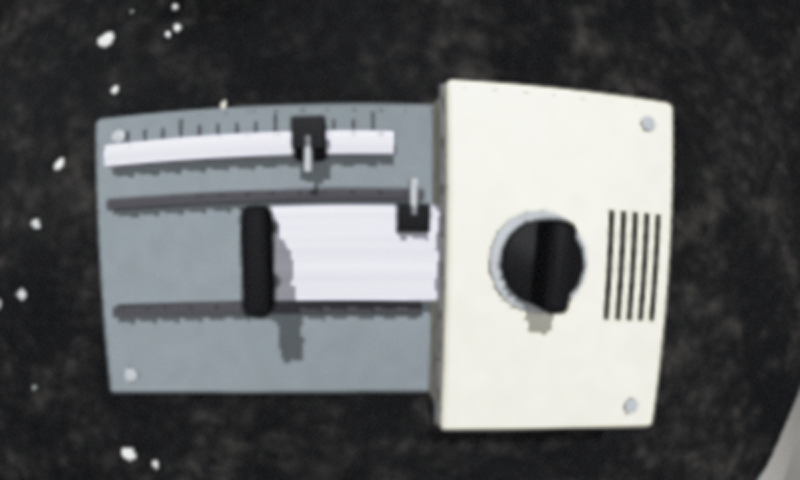

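```bash
cat > m.py <<'E'
from h import *
import pickle
o1,c1=pickle.load(open('w1.pkl','rb'));o2,c2=pickle.load(open('w2.pkl','rb'))
A=lambda U,V: ray(c1,(U+.5)/3-.5+250,(V+.5)/3-.5+60,o1)
B=lambda U,V: ray(c2,(U+.5)/2-.5+150,(V+.5)/2-.5,o2)
for n,a,b,z in [('NL',(497,43),(448,80),.07),('FL',(745,68),(672,103),.07),('FR',(718,442),(653,427),.07),('NR',(483,448),(440,430),.07),
 ('bL',(36,59),(96,122),.01),('bR',(49,408),(111,391),.01),
 ('idx',(324,142),(308,171),.036),('ptr',(446,152),(414,179),.036),('knobtop',(620,262),(558,266),.102),('handletop',(284,254),(257,261),.089)]:
    X,e=tri([A(*a),B(*b)]); print(n,X.round(4),np.round(e[0],4),onz(A(*a),z).round(4),onz(B(*b),z).round(4))
E
python3 m.py
```

```text
NL [0.5989 0.2729 0.0646] 0.0001 [0.5975 0.2721 0.07  ] [0.5982 0.2715 0.07  ]
FL [0.7045 0.2908 0.0656] 0.0001 [0.702 0.29  0.07 ] [0.7021 0.2894 0.07  ]
FR [0.7238 0.1395 0.0775] 0.0005 [0.7285 0.1382 0.07  ] [0.7288 0.1371 0.07  ]
NR [0.6214 0.122  0.076 ] 0.0002 [0.6235 0.1205 0.07  ] [0.6228 0.1198 0.07  ]
bL [0.4212 0.2419 0.004 ] 0.0007 [0.4226 0.2422 0.01  ] [0.4238 0.2406 0.01  ]
bR [0.4463 0.0896 0.0039] 0.0002 [0.4472 0.0914 0.01  ] [0.4485 0.092  0.01  ]
idx [0.5447 0.2243 0.037 ] 0.0 [0.5448 0.2243 0.036 ] [0.5446 0.2243 0.036 ]
ptr [0.5948 0.2294 0.0314] 0.0003 [0.5937 0.2295 0.036 ] [0.5943 0.2288 0.036 ]
knobtop [0.654  0.2026 0.0873] 0.0002 [0.6471 0.2035 0.102 ] [0.6487 0.2027 0.102 ]
handletop [0.5328 0.1824 0.0792] 0.0 [0.5319 0.1835 0.089 ] [0.5341 0.1834 0.089 ]
```

Run:
```python
from h import *
where();go([.648,.202,.14],.167)
```

```text
t 2.1 p [0.5781 0.1359 0.1913] yaw 0.162 z [-7.e-04  5.e-04 -1.e+00] F [-0.05  0.83  0.46] gap 1.0 q [-0.57  0.38  0.35  1.79 -0.16  0.99  0.01]
t 2.1 cm [5.39 7.97 5.13] rot [-0.0006 -0.0006 -0.005 ] F [-0.05  0.83  0.46] gap 1.0
```

arm_command --targets '[{"x": 2,"y": 3,"z": 1,"ax": 0,"ay": 0,"az": -0.005},{"x": 4,"y": 6,"z": 3,"ax": 0,"ay": 0,"az": -0.005},{"x": 5.4,"y": 8,"z": 5.1,"ax": 0,"ay": 0,"az": -0.005},{"x": 5.4,"y": 8,"z": 5.1,"ax": 0,"ay": 0,"az": -0.005},{"x": 5.4,"y": 8,"z": 5.1,"ax": 0,"ay": 0,"az": -0.005}]' --grip 0.6 --newtons 40

```text
time: 2.52
ee_pos: [0.6481, 0.2034, 0.1401]
eef_rot: [[-0.168, 0.986, -0.001], [0.986, 0.168, 0.001], [0.001, -0.001, -1.0]]
contact_force: [0.1, -0.6, 0.5]
finger_gap: 0.601
```

Run:
```python
from h import *
where();go([.648,.202,.09],.167)
o,c=snap('wrist','w3.png')
import pickle;pickle.dump((o,c),open('w3.pkl','wb'))
i=cv2.imread('pics/w3.png');cv2.imwrite('pics/w3z.png',cv2.resize(i,(800,500),interpolation=cv2.INTER_CUBIC))
for p in ([.648,.202,.102],[.648,.202,.08],[.53,.182,.089]): print(np.array(proj(c,p,o))*1.25)
```

```text
t 2.52 p [0.6481 0.2034 0.1401] yaw 0.1693 z [-1.1e-03  8.0e-04 -1.0e+00] F [ 0.06 -0.57  0.52] gap 0.601 q [-0.58  0.57  0.32  1.63 -0.21  0.98 -0.02]
t 2.52 cm [-0.15 -0.03  5.01] rot [-0.001  -0.001   0.0023] F [ 0.06 -0.57  0.52] gap 0.601
[403.00519983 284.51813267]
[403.09374108 269.44450235]
[199.39173878 271.98017698]
```

View pics/w3z.png

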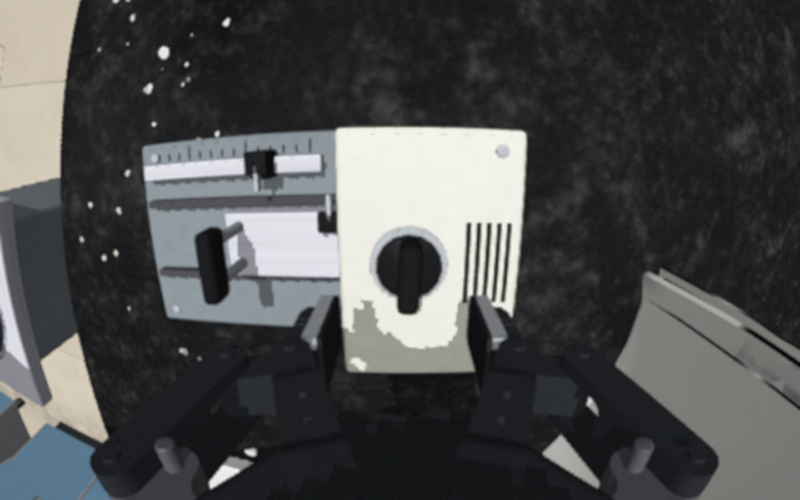

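arm_command --targets '[{"x": -0.1,"y": 0.2,"z": 2,"ax": 0,"ay": 0,"az": 0},{"x": -0.1,"y": 0.2,"z": 4,"ax": 0,"ay": 0,"az": 0},{"x": -0.1,"y": 0.2,"z": 5.3,"ax": 0,"ay": 0,"az": 0},{"x": -0.1,"y": 0.2,"z": 5.3,"ax": 0,"ay": 0,"az": 0}]'

```text
time: 2.9
ee_pos: [0.649, 0.1989, 0.0862]
eef_rot: [[-0.164, 0.987, -0.003], [0.987, 0.164, -0.001], [-0.0, -0.003, -1.0]]
contact_force: [-0.0, 0.4, -0.1]
finger_gap: 0.6
```

Run:
```python
from h import *
where()
o,c=snap('wrist','w4.png')
i=cv2.imread('pics/w4.png');cv2.imwrite('pics/w4z.png',cv2.resize(i[100:340,150:550],(800,480),interpolation=cv2.INTER_CUBIC))
```

```text
t 2.9 p [0.649  0.1989 0.0862] yaw 0.1644 z [-3.4e-03 -8.0e-04 -1.0e+00] F [-0.03  0.43 -0.11] gap 0.6 q [-0.57  0.63  0.3   1.66 -0.23  0.89 -0.01]
```

View pics/w4z.png

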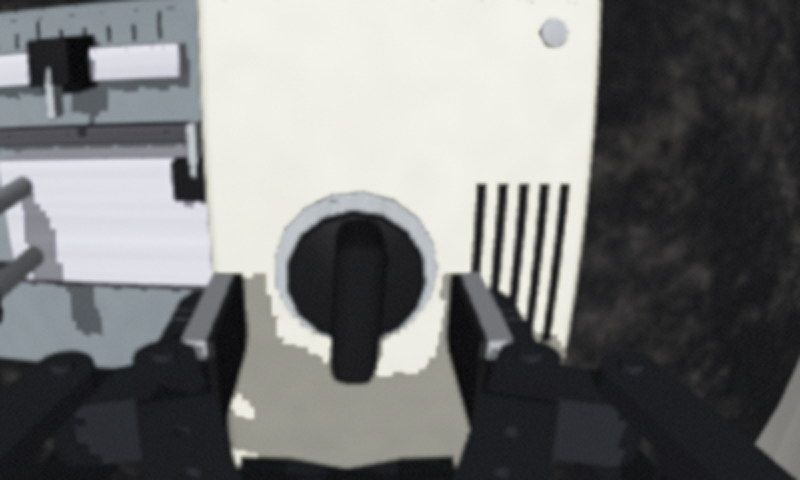

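arm_command --targets '[{"x": 0.3,"y": 0.1,"z": 0,"ax": 0,"ay": 0,"az": 0},{"x": 0.3,"y": 0.1,"z": 0,"ax": 0,"ay": 0,"az": 0}]'

```text
time: 3.12
ee_pos: [0.6525, 0.2039, 0.0892]
eef_rot: [[-0.165, 0.986, 0.003], [0.986, 0.165, 0.002], [0.001, 0.003, -1.0]]
contact_force: [-0.3, -0.0, -0.1]
finger_gap: 0.602
```

arm_command --targets '[{"x": 0,"y": 0,"z": 0,"ax": 0,"ay": 0,"az": 0},{"x": 0,"y": 0,"z": 0,"ax": 0,"ay": 0,"az": 0},{"x": 0,"y": 0,"z": 0,"ax": 0,"ay": 0,"az": 0},{"x": 0,"y": 0,"z": 0,"ax": 0,"ay": 0,"az": 0},{"x": 0,"y": 0,"z": 0,"ax": 0,"ay": 0,"az": 0}]' --grip 0 --newtons 30

```text
time: 3.53
ee_pos: [0.651, 0.2026, 0.088]
eef_rot: [[-0.164, 0.986, -0.001], [0.986, 0.164, 0.0], [0.0, -0.001, -1.0]]
contact_force: [-3.3, -0.8, 5.5]
finger_gap: 0.13
```

Run:
```python
from h import *
where()
o,c=snap('wrist','w5.png')
i=cv2.imread('pics/w5.png');cv2.imwrite('pics/w5z.png',cv2.resize(i[100:340,150:550],(800,480),interpolation=cv2.INTER_CUBIC))
```

```text
t 3.53 p [0.651  0.2026 0.088 ] yaw 0.1648 z [-1.3e-03  1.0e-04 -1.0e+00] F [-3.32 -0.78  5.46] gap 0.13 q [-0.57  0.63  0.31  1.66 -0.23  0.89 -0.01]
```

View pics/w5z.png

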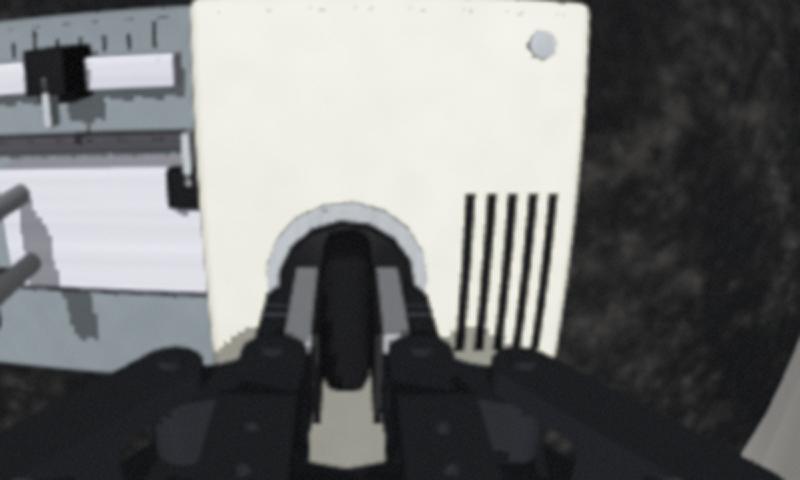

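arm_command --targets '[{"x": 0,"y": 0,"z": 0,"ax": 0,"ay": 0,"az": 0.1},{"x": 0,"y": 0,"z": 0,"ax": 0,"ay": 0,"az": 0.2},{"x": 0,"y": 0,"z": 0,"ax": 0,"ay": 0,"az": 0.3},{"x": 0,"y": 0,"z": 0,"ax": 0,"ay": 0,"az": 0.4},{"x": 0,"y": 0,"z": 0,"ax": 0,"ay": 0,"az": 0.5}]'

```text
time: 4.0
ee_pos: [0.6522, 0.2027, 0.088]
eef_rot: [[0.331, 0.944, 0.002], [0.944, -0.331, -0.0], [0.0, 0.002, -1.0]]
contact_force: [4.8, 4.7, -6.4]
finger_gap: 0.129
```

arm_command --targets '[{"x": 0,"y": 0,"z": 0,"ax": 0,"ay": 0,"az": 0.1},{"x": 0,"y": 0,"z": 0,"ax": 0,"ay": 0,"az": 0.2},{"x": 0,"y": 0,"z": 0,"ax": 0,"ay": 0,"az": 0.3},{"x": 0,"y": 0,"z": 0,"ax": 0,"ay": 0,"az": 0.4},{"x": 0,"y": 0,"z": 0,"ax": 0,"ay": 0,"az": 0.5}]'

```text
time: 4.42
ee_pos: [0.6527, 0.2025, 0.088]
eef_rot: [[0.745, 0.667, 0.003], [0.667, -0.745, 0.0], [0.002, 0.002, -1.0]]
contact_force: [1.9, -1.4, 1.7]
finger_gap: 0.13
```

Run:
```python
from h import *
where();print(ctrl.get_obs()['torque'])
```

```text
t 4.42 p [0.6527 0.2025 0.088 ] yaw -0.8404 z [ 3.e-03  2.e-04 -1.e+00] F [ 1.88 -1.41  1.68] gap 0.13 q [-0.74  0.68  0.56  1.67 -0.43  0.92 -0.85]
[ 0.04668722 -0.26759818  0.03844439]
```

arm_command --targets '[{"x": 0,"y": 0,"z": 0,"ax": 0,"ay": 0,"az": 0.1},{"x": 0,"y": 0,"z": 0,"ax": 0,"ay": 0,"az": 0.2},{"x": 0,"y": 0,"z": 0,"ax": 0,"ay": 0,"az": 0.3},{"x": 0,"y": 0,"z": 0,"ax": 0,"ay": 0,"az": 0.4},{"x": 0,"y": 0,"z": 0,"ax": 0,"ay": 0,"az": 0.5}]'

```text
time: 4.83
ee_pos: [0.6531, 0.2016, 0.088]
eef_rot: [[0.974, 0.228, 0.004], [0.228, -0.974, -0.001], [0.004, 0.002, -1.0]]
contact_force: [0.2, -1.6, 2.1]
finger_gap: 0.131
```

arm_command --targets '[{"x": 0,"y": 0,"z": 0,"ax": 0,"ay": 0,"az": 0.06},{"x": 0,"y": 0,"z": 0,"ax": 0,"ay": 0,"az": 0.06},{"x": 0,"y": 0,"z": 0,"ax": 0,"ay": 0,"az": 0.06}]'

```text
time: 5.08
ee_pos: [0.6531, 0.2015, 0.088]
eef_rot: [[0.984, 0.176, 0.004], [0.176, -0.984, -0.002], [0.004, 0.002, -1.0]]
contact_force: [2.3, -3.2, 2.6]
finger_gap: 0.131
```

Run:
```python
from h import *
where();print(ctrl.get_obs()['torque'])
```

```text
t 5.08 p [0.6531 0.2015 0.088 ] yaw -1.3944 z [ 0.0039 -0.0016 -1.    ] F [ 2.29 -3.22  2.61] gap 0.131 q [-0.82  0.72  0.71  1.67 -0.55  0.96 -1.31]
[-0.69945944 -0.77429003 -0.06990247]
```

arm_command --targets '[{"x": 0,"y": 0,"z": 0,"ax": 0,"ay": 0,"az": 0},{"x": 0,"y": 0,"z": 0,"ax": 0,"ay": 0,"az": 0},{"x": 0,"y": 0,"z": -0.2,"ax": 0,"ay": 0,"az": 0},{"x": 0,"y": 0,"z": -3,"ax": 0,"ay": 0,"az": 0},{"x": 0,"y": 0,"z": -6,"ax": 0,"ay": 0,"az": 0}]' --grip 0.6

```text
time: 5.5
ee_pos: [0.6492, 0.2036, 0.1455]
eef_rot: [[0.984, 0.176, -0.006], [0.176, -0.984, -0.001], [-0.006, -0.0, -1.0]]
contact_force: [1.2, -0.3, 0.7]
finger_gap: 0.601
```

Run:
```python
from h import *
where();go([.60,.15,.19],.165)
o,c=snap('wrist','w6.png')
i=cv2.imread('pics/w6.png');cv2.imwrite('pics/w6z.png',cv2.resize(i,(800,500),interpolation=cv2.INTER_CUBIC))
```

```text
t 5.5 p [0.6492 0.2036 0.1455] yaw -1.3936 z [-6.e-03 -9.e-04 -1.e+00] F [ 1.22 -0.3   0.69] gap 0.601 q [-0.85  0.66  0.75  1.63 -0.5   1.06 -1.35]
t 5.5 cm [-5.82  4.41 -4.42] rot [-0.0048  0.0047 -1.5586] F [ 1.22 -0.3   0.69] gap 0.601
```

View pics/w6z.png

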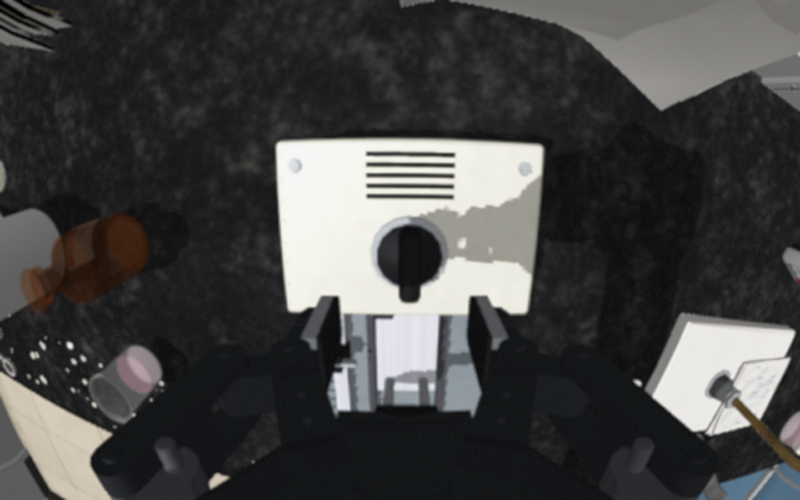

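arm_command --targets '[{"x": -2,"y": 0,"z": -2,"ax": 0,"ay": 0,"az": -0.12},{"x": -4,"y": 0,"z": -2,"ax": 0,"ay": 0,"az": -0.24},{"x": -6,"y": 0,"z": -2,"ax": 0,"ay": 0,"az": -0.36},{"x": -8,"y": 0,"z": -2,"ax": 0,"ay": 0,"az": -0.48},{"x": -10,"y": 0,"z": -2,"ax": 0,"ay": 0,"az": -0.6}]'

```text
time: 5.97
ee_pos: [0.5516, 0.1858, 0.1673]
eef_rot: [[0.709, 0.705, -0.001], [0.705, -0.709, 0.001], [0.0, -0.001, -1.0]]
contact_force: [-0.1, 0.3, -0.3]
finger_gap: 0.599
```

arm_command --targets '[{"x": 0,"y": 0,"z": 0,"ax": 0,"ay": 0,"az": -0.12},{"x": 0,"y": 0,"z": 0,"ax": 0,"ay": 0,"az": -0.24},{"x": 0,"y": 0,"z": 0,"ax": 0,"ay": 0,"az": -0.36},{"x": 0,"y": 0,"z": 0,"ax": 0,"ay": 0,"az": -0.48},{"x": 0,"y": 0,"z": 0,"ax": 0,"ay": 0,"az": -0.6}]'

```text
time: 6.38
ee_pos: [0.5525, 0.186, 0.1674]
eef_rot: [[0.187, 0.982, -0.001], [0.982, -0.187, 0.001], [0.001, -0.001, -1.0]]
contact_force: [0.1, -0.4, 0.9]
finger_gap: 0.598
```

arm_command --targets '[{"x": 0,"y": 0,"z": 0,"ax": 0,"ay": 0,"az": -0.12},{"x": 0,"y": 0,"z": 0,"ax": 0,"ay": 0,"az": -0.24},{"x": 0,"y": 0,"z": 0,"ax": 0,"ay": 0,"az": -0.359},{"x": 0,"y": 0,"z": 0,"ax": 0,"ay": 0,"az": -0.359}]'

```text
time: 6.72
ee_pos: [0.5526, 0.1858, 0.1674]
eef_rot: [[-0.166, 0.986, -0.001], [0.986, 0.166, 0.001], [0.001, -0.0, -1.0]]
contact_force: [-1.1, 0.2, -0.9]
finger_gap: 0.599
```

Run:
```python
from h import *
where();go([.533,.1825,.13],.167)
o,c=snap('wrist','w7.png')
for p in ([.533,.1825,.089],): print(np.array(proj(c,p,o))*1.25)
i=cv2.imread('pics/w7.png');cv2.imwrite('pics/w7z.png',cv2.resize(i,(800,500),interpolation=cv2.INTER_CUBIC))
```

```text
t 6.72 p [0.5526 0.1858 0.1674] yaw 0.1668 z [-6.0e-04  1.1e-03 -1.0e+00] F [-1.06  0.23 -0.9 ] gap 0.599 q [-0.71  0.4   0.41  1.85 -0.2   0.94 -0.04]
t 6.72 cm [-0.   -1.99  3.74] rot [-0.0004 -0.0012 -0.0002] F [-1.06  0.23 -0.9 ] gap 0.599
[370.43608424 256.7283103 ]
```

View pics/w7z.png

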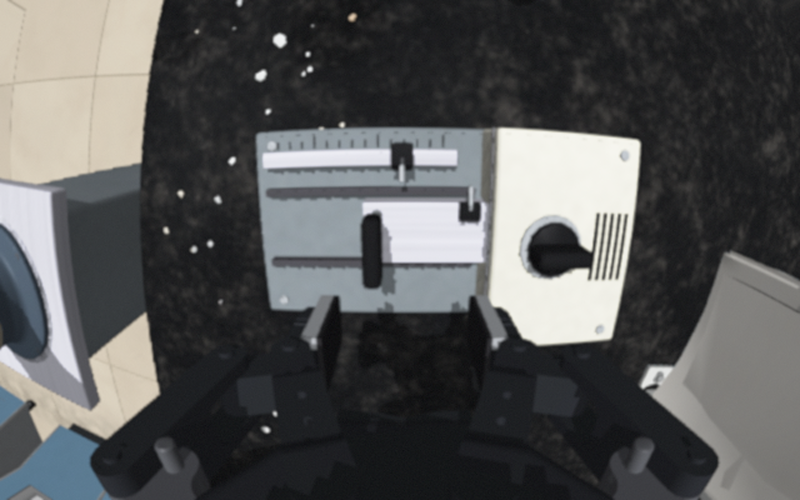

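arm_command --targets '[{"x": 0.1,"y": -1,"z": 2,"ax": 0,"ay": 0,"az": 0},{"x": 0.1,"y": -1.9,"z": 5,"ax": 0,"ay": 0,"az": 0},{"x": 0.1,"y": -1.9,"z": 5,"ax": 0,"ay": 0,"az": 0},{"x": 0.1,"y": -1.9,"z": 5,"ax": 0,"ay": 0,"az": 0}]'

```text
time: 7.1
ee_pos: [0.533, 0.1831, 0.1164]
eef_rot: [[-0.162, 0.987, -0.003], [0.987, 0.162, -0.001], [-0.001, -0.003, -1.0]]
contact_force: [0.5, 0.2, 1.0]
finger_gap: 0.602
```

Run:
```python
from h import *
where();go([.534,.184,.06],.167)
o,c=snap('wrist','w8.png')
for p in ([.534,.184,.089],): print((np.array(proj(c,p,o))-[150,100])*2)
i=cv2.imread('pics/w8.png');cv2.imwrite('pics/w8z.png',cv2.resize(i[100:340,150:550],(800,480),interpolation=cv2.INTER_CUBIC))
```

```text
t 7.1 p [0.533  0.1831 0.1164] yaw 0.1626 z [-0.003  -0.0013 -1.    ] F [0.48 0.15 1.04] gap 0.602 q [-0.71  0.44  0.4   1.93 -0.22  0.82 -0.03]
t 7.1 cm [0.07 0.13 5.64] rot [-0.0032  0.0008 -0.0044] F [0.48 0.15 1.04] gap 0.602
[350.04449165 262.14171787]
```

View pics/w8z.png

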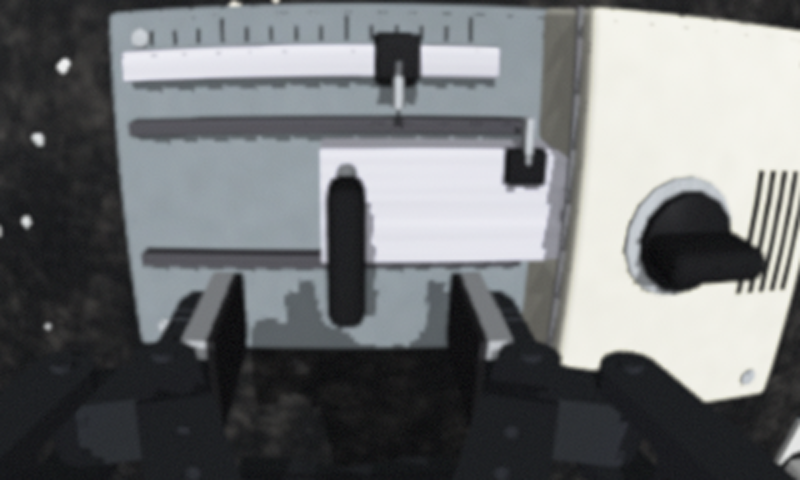

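arm_command --targets '[{"x": 0.2,"y": 0,"z": 2,"ax": 0,"ay": 0,"az": 0},{"x": 0.2,"y": 0,"z": 4,"ax": 0,"ay": 0,"az": 0},{"x": 0.2,"y": 0,"z": 5.5,"ax": 0,"ay": 0,"az": 0},{"x": 0.2,"y": 0,"z": 5.5,"ax": 0,"ay": 0,"az": 0},{"x": 0.2,"y": 0,"z": 5.5,"ax": 0,"ay": 0,"az": 0}]'

```text
time: 7.57
ee_pos: [0.535, 0.1855, 0.0633]
eef_rot: [[-0.163, 0.987, 0.001], [0.987, 0.163, 0.0], [0.0, 0.002, -1.0]]
contact_force: [-0.2, -0.5, -0.4]
finger_gap: 0.603
```

arm_command --targets '[{"x": 0,"y": 0,"z": 0,"ax": 0,"ay": 0,"az": 0},{"x": 0,"y": 0,"z": 0,"ax": 0,"ay": 0,"az": 0},{"x": 0,"y": 0,"z": 0,"ax": 0,"ay": 0,"az": 0},{"x": 0,"y": 0,"z": 0,"ax": 0,"ay": 0,"az": 0},{"x": 0,"y": 0,"z": 0,"ax": 0,"ay": 0,"az": 0}]' --grip 0 --newtons 50

```text
time: 7.98
ee_pos: [0.5322, 0.1851, 0.0634]
eef_rot: [[-0.164, 0.987, -0.004], [0.987, 0.164, 0.0], [0.001, -0.003, -1.0]]
contact_force: [-5.8, -1.2, 8.6]
finger_gap: 0.128
```

Run:
```python
from h import *
where()
o,c=snap('wrist','w9.png')
import pickle;pickle.dump((o,c),open('w9.pkl','wb'))
i=cv2.imread('pics/w9.png');cv2.imwrite('pics/w9z.png',cv2.resize(i[80:320,150:550],(800,480),interpolation=cv2.INTER_CUBIC))
```

```text
t 7.98 p [0.5322 0.1851 0.0634] yaw 0.1644 z [-3.6e-03  4.0e-04 -1.0e+00] F [-5.79 -1.23  8.58] gap 0.128 q [-0.68  0.51  0.36  1.97 -0.27  0.71  0.01]
```

View pics/w9z.png

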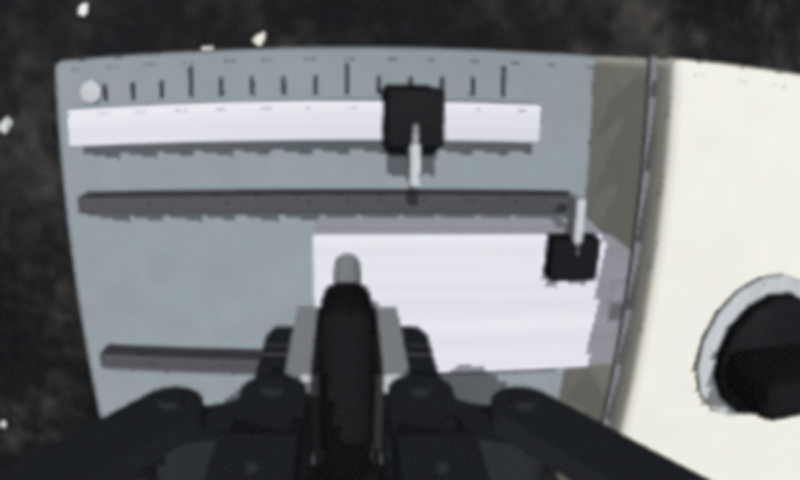

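Run:
```python
from h import *
import pickle
o,c=pickle.load(open('w9.pkl','rb'))
W=lambda U,V:onz(ray(c,(U+.5)/2-.5+150,(V+.5)/2-.5+80,o),.036)
i=W(415,184);p=W(579,202);print(i,p)
for a in (.155,.165,.172): print(a,(i-p)[:2]@[np.cos(a),np.sin(a)])
```

```text
[0.54504269 0.22427642 0.036     ] [0.59435395 0.22759354 0.036     ]
0.155 -0.049232183987818756
0.165 -0.0491863699175841
0.172 -0.049151373211447205
```

arm_command --targets '[{"x": 0,"y": -0.7,"z": 0,"ax": 0,"ay": 0,"az": 0},{"x": 0,"y": -1.4,"z": 0,"ax": 0,"ay": 0,"az": 0},{"x": 0,"y": -2.1,"z": 0,"ax": 0,"ay": 0,"az": 0},{"x": 0,"y": -2.8,"z": 0,"ax": 0,"ay": 0,"az": 0},{"x": 0,"y": -3.4,"z": 0,"ax": 0,"ay": 0,"az": 0}]'

```text
time: 8.45
ee_pos: [0.5023, 0.1801, 0.0634]
eef_rot: [[-0.163, 0.987, 0.006], [0.987, 0.163, 0.002], [0.001, 0.006, -1.0]]
contact_force: [6.1, 0.2, -1.7]
finger_gap: 0.13
```

arm_command --targets '[{"x": 0,"y": -0.5,"z": 0,"ax": 0,"ay": 0,"az": 0},{"x": 0,"y": -1.0,"z": 0,"ax": 0,"ay": 0,"az": 0},{"x": 0,"y": -1.3,"z": 0,"ax": 0,"ay": 0,"az": 0},{"x": 0,"y": -1.3,"z": 0,"ax": 0,"ay": 0,"az": 0},{"x": 0,"y": -1.3,"z": 0,"ax": 0,"ay": 0,"az": 0}]'

```text
time: 8.87
ee_pos: [0.4896, 0.178, 0.0634]
eef_rot: [[-0.163, 0.987, 0.006], [0.987, 0.163, 0.002], [0.001, 0.006, -1.0]]
contact_force: [6.1, -0.2, -0.9]
finger_gap: 0.129
```

Run:
```python
from h import *
where()
o,c=snap('wrist','w10.png')
import pickle;pickle.dump((o,c),open('w10.pkl','wb'))
i=cv2.imread('pics/w10.png');cv2.imwrite('pics/w10z.png',cv2.resize(i[80:240,250:510],None,fx=3,fy=3,interpolation=cv2.INTER_CUBIC))
```

```text
t 8.87 p [0.4896 0.178  0.0634] yaw 0.164 z [ 0.0057  0.0016 -1.    ] F [ 6.1  -0.24 -0.92] gap 0.129 q [-0.72  0.45  0.37  2.07 -0.26  0.65 -0.02]
```

View pics/w10z.png

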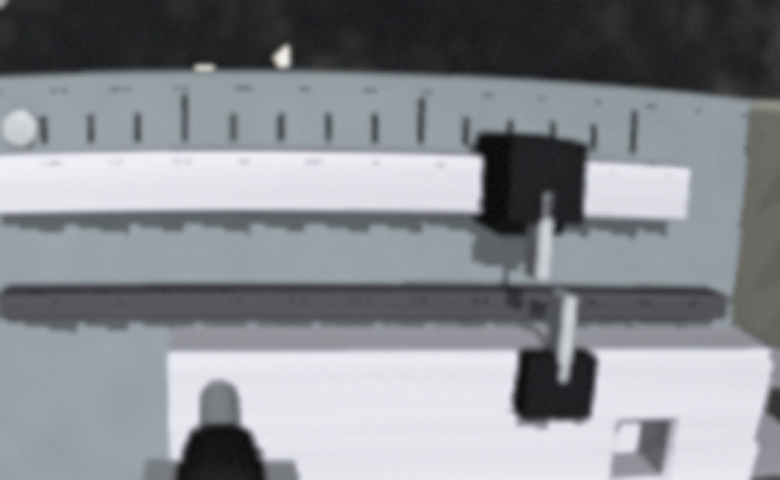

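Run:
```python
from h import *
import pickle
o,c=pickle.load(open('w10.pkl','rb'))
W=lambda U,V:onz(ray(c,(U+.5)/3-.5+250,(V+.5)/3-.5+80,o),.036)
i=W(542,277);p=W(568,295);print(i,p)
for a in (.155,.165,.172): print(a,(i-p)[:2]@[np.cos(a),np.sin(a)])
```

```text
[0.54539236 0.22447835 0.036     ] [0.55175414 0.22196102 0.036     ]
0.155 -0.005896888800047007
0.165 -0.0058619016696078675
0.172 -0.005837061687528015
```

arm_command --targets '[{"x": 0,"y": -0.3,"z": 0,"ax": 0,"ay": 0,"az": 0},{"x": 0,"y": -0.58,"z": 0,"ax": 0,"ay": 0,"az": 0},{"x": 0,"y": -0.58,"z": 0,"ax": 0,"ay": 0,"az": 0},{"x": 0,"y": -0.58,"z": 0,"ax": 0,"ay": 0,"az": 0},{"x": 0,"y": -0.58,"z": 0,"ax": 0,"ay": 0,"az": 0}]'

```text
time: 9.33
ee_pos: [0.4842, 0.1771, 0.0634]
eef_rot: [[-0.163, 0.987, 0.006], [0.987, 0.163, 0.002], [0.001, 0.006, -1.0]]
contact_force: [6.7, 1.0, -2.1]
finger_gap: 0.133
```

Run:
```python
from h import *
where()
o,c=snap('wrist','w11.png')
import pickle;pickle.dump((o,c),open('w11.pkl','wb'))
i=cv2.imread('pics/w11.png');cv2.imwrite('pics/w11z.png',cv2.resize(i[80:240,250:510],None,fx=3,fy=3,interpolation=cv2.INTER_CUBIC))
```

```text
t 9.33 p [0.4842 0.1771 0.0634] yaw 0.1639 z [ 0.0062  0.0016 -1.    ] F [ 6.68  1.03 -2.13] gap 0.133 q [-0.72  0.45  0.37  2.08 -0.26  0.65 -0.02]
```

View pics/w11z.png

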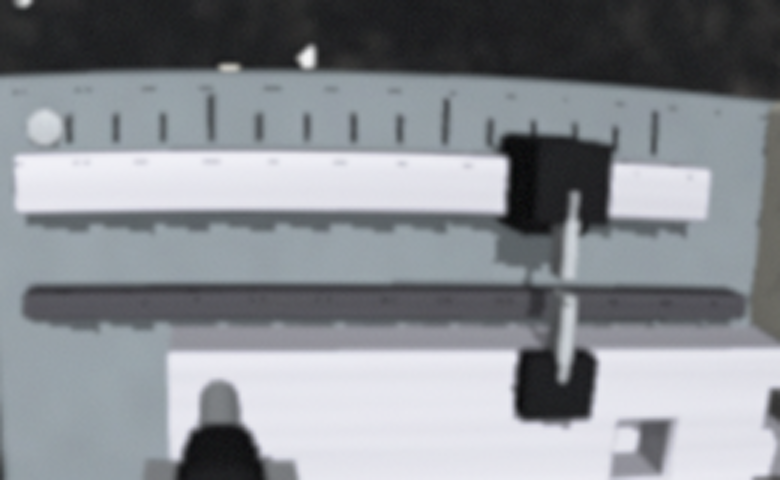

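Pointer (568,296) and index (569,277) line up in the wrist picture. I'll check the offset in numbers and take the outside views before handing in.

Run:
```python
from h import *
import pickle
o,c=pickle.load(open('w11.pkl','rb'))
W=lambda U,V:onz(ray(c,(U+.5)/3-.5+250,(V+.5)/3-.5+80,o),.036)
i=W(569,277);p=W(568,296);print(i,p,(p-i)[:2]@[np.cos(.165),np.sin(.165)])
snap('top','top9.png')
i=cv2.imread('pics/top9.png')[140:260,180:460];cv2.imwrite('pics/top9z.png',cv2.resize(i,None,fx=2.8,fy=2.8))
o=ctrl.get_obs();where();print(np.abs(o['qd']).max())
```

```text
[0.54568538 0.22455614 0.036     ] [0.54644767 0.22081491 0.036     ] 0.0001374245804875849
t 9.43 p [0.4842 0.1771 0.0634] yaw 0.1639 z [ 0.0061  0.0016 -1.    ] F [ 6.44  1.38 -1.66] gap 0.132 q [-0.72  0.45  0.37  2.08 -0.26  0.65 -0.02]
0.0019178888239697275
```

View pics/top9z.png

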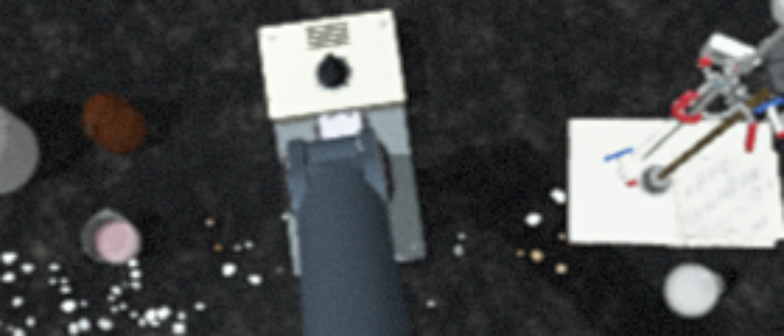

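The bottle, beaker and flask stand where they did, the knob wing lies along the slide, and the offset is about 0.1 mm. I'll hand in now.

Run:
```python
from h import *
print(ctrl.hand_in()); where()
```

```text
the job is handed in; nothing more can be done
None
the job is handed in; nothing more can be done
```

I turned the knob about 1.56 rad clockwise while the slide was home. I then gripped the bar handle with a 50 N grip setting and pulled the slide out about 49 mm. I handed the job in at about 9.4 s with the arm at rest and still holding it.

- **Alignment:** the last wrist picture puts the pointer about 0.1 mm from the index blade along the slide. The calibration is only good to about 2 mm, so that is the real uncertainty.
- **Index:** it measured at the same place before and after the pull, within about 1 mm.
- **Bystanders and knob:** the top picture shows the bottle, beaker and flask where they stood, by eye rather than measured. The knob wing lies along the slide.
- **Spring pull:** about 6.5 N at the wrist, which matches the expected spring force.
- **Disagreements:** heights found from two pictures differed from the text by 5–8 mm on the housing and base edges, by about 15 mm on the knob top and by about 10 mm on the handle top. For those I used the text's heights and corrected positions from close-up pictures.
- **Refused move:** the first move call was rejected because rows need all six fields. Nothing moved.

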